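Lock the wafer stage

TASK

Lock the wafer stage before it is moved: push the slotted disc's lever round, either way, until its slot lines up with the lock bar, then push the bar through the slot until its end plate is fully home against the guide. Push the bar along its guide, do not lift it, and leave the loose things around in their places.

Things in the scene. Friction and masses are not known exactly. Their poses are not given: they have to be found in the camera images.
- stage: The fixed wafer stage: dark plate 160 (x) x 380 (y) x 12 thick, y -205 to +175. Origin on the disc's axis at table height; z up; +y is the direction in which the bar is pushed. A black carriage with a round wafer chuck (top at height 53) fills y 58 to 166; before it at y 34 to 56 stands the keeper, a tunnel 19 wide (top at 38) for the bar's tip.
- disc (a joint): Disc angle in rad, counter-clockwise from above: at 0 the lever points to the stage's -y, over the guide; at +1.571 to its +x, at -1.571 to its -x: in both of these the slot lies along the bar. Starts within 0.8 of 0; stops only at +-1.82, past the lined-up places. Stays where left; turning takes about 0.12 N m (2.5 N at the knob).
- disc_center (a point): Centre of the slotted disc, on its axis, at its top face (height 38). Disc diameter 60, cut by an open slot 19 wide right across; it is 23 high above its under-plate. This point's axes turn with the disc: x along the slot, -y along the lever.
- disc_knob (a point): Top centre of the upright round knob at the lever's end: diameter 16, 52 from the disc's axis, reaching from height 38 to 72. The lever (12 wide, heights 38 to 46) runs from the disc to the knob and clears the guide below it.
- bar: Loose steel lock bar, 12 x 12, 120 long from end plate to tapered tip, about 0.2 kg, held by friction only. Origin: underside of the bar at the end plate's front face; y along the bar to the tip. Starts with the origin at the stage's y -158 to -170; fully home it is at -76, the plate meeting the guide. With the slot over 0.1 rad off, the tip catches on the disc.
- guide_face (a point): Middle of the guide's rear face, 22 above the table, at the stage's y -76. The guide is an aluminium block 39 wide, y -76 to -34, top at height 35.5, with a tunnel 15 wide. The bar lies on a strip whose top is at height 16.
- bar_tip (a point): Tip of the bar, mid-height (22 above the table).
- bar_push (a point): Centre of the rear face of the bar's end plate, the face to push on. The plate is 44 wide, 10 thick and 44 high (heights 16 to 60); behind it the way is free.
- pin: Loose steel pin, 32 high with a head 18 wide, standing on the stage plate beside the bar. Leave it. Origin at its foot.
- collar: Loose steel collar, 26 across, 14 high, on the stage plate beside the bar. Leave it. Origin at its underside.
- carrier: Round white wafer carrier, 120 across, 24 high, beyond the stage. Leave it. Origin at its underside.
- bottle: Small amber bottle, 44 across, 85 high, beyond the stage. Leave it. Origin at its underside.
- dish: Shallow aluminium dish, 80 across, 22 high, on the robot's side of the stage. Leave it. Origin at its underside.
- driver: Screwdriver, 150 long, on the robot's side of the stage. Leave it. Origin at the underside of its middle.
- tweezers: Steel tweezers, 120 long, lying past the end of the stage plate on the bar's side. Leave them. Origin at the underside of their middle.
Things that resemble listed ones, but are neither listed nor needed, are in the scene too. Several things have the shape of the bar; the one meant has the colours described above.

How it is judged:
By the outcome, as a careful person would: the job done as asked, in the order asked, and still so for the second after the job is handed in, with the robot touching nothing.
It also fails if it takes over 54 s, if anything falls off the work surface, if the arm or the gripper's body presses on something with over 40 N, if the wrist force passes 120 N, or if a joint passes its speed limit or range.

ROBOT

A 6-joint arm with a two-finger parallel gripper is mounted at the origin on the work surface. World frame = base frame: x ahead of the robot, y to its left, z up, the work surface at z = 0. Lengths are in m, angles in rad, forces in N, time in s.
With the tool pointing down it reaches from about 0.25 to 0.775 m from the base axis. Payload 4 kg.
Tool frame: the origin (TCP) lies at the very end of the fingers, on their centre line; the grasp point (between the pads) lies 19 mm behind it (robot.tcp_to_grasp is the distance from the TCP to the grasp point, in m); z points along the fingers, y is the direction in which the jaws open and shut (so a half turn about z gives the same grasp; the last joint's range is limited). The gripper opens to 94 mm and grips with 3 to 60 N. Pads are 16 mm wide; open, the fingers measure 119 mm over their backs; the gripper's body (75 mm by 177 mm) begins 78 mm behind the grasp point.
Start: joints at [-1.394, 0.087, 1.371, -0, 1.684, -0.103], TCP at [0.152, -0.529, 0.206] pointing down, gripper open.
Joint ranges: [-3.1, 3.1], [-0.76, 2.03], [0.27, 2.55], [-1.08, 4.22], [0.17, 2.65], [-2.57, 2.57]. Speed limits (rad/s): [2.79, 2.79, 3.14, 3.14, 3.14, 3.14].

INTERFACE

Orientations are given as a unit quaternion [x, y, z, w].
In Python, from workcell import robot, snapshot gives the robot as it stands.
- The arm moves only by the shell command python3 -m jog 'ROWS' [OPENING] [FORCE]. ROWS is JSON, a list of rows, each a list of 2 entries, a list of its own where there are three numbers: the shift along the tool's x, y, z in cm, then the turn about the tool's z in rad. A call has 1 to 20 rows; each row is the pose to reach, as a shift and turn from the pose measured when the call began, along the tool's axes at that moment; what a row does not reach only later rows make up. A row lasts 1/12 s, in which the tool goes at most 41.7 mm and 7.16 degrees, less where a joint would pass 70% of its speed; a pose out of reach is approached as far as the arm can. A call with a gripper value outside its range is refused whole. OPENING is the gripper command: -1 is shut, 1 is fully open, values between are in proportion, set as the call begins (- or left out, the last holds). The fingers move at their own pace and stop on an object; FORCE is the grip in N (left out, the last holds). Time passes only in rows, so rows that repeat a pose let the fingers close. It gives the time, the measured TCP pose, the force and the opening at its end, in the units of the state.
- robot.observe(): the state, without advancing time (a new reading comes with each control period).
- snapshot(name): name is "side" or "top" or "wrist"; returns a dict with "pixels" (420x560x3 uint8, red, green, blue), "fx", "fy", "cx", "cy" (pixels), "extrinsics" (4x4, takes a point from camera to world coordinates). Camera axes: x right, y down, z forward; pixel columns grow to the right and rows downward; lengths in m; the calibration is good to about 2 mm. A picture is of the moment at which its call begins. There is no depth.
- robot.finish_job(): hands the job in, once; it reports no verdict.
The state is a dict: "clock": time; "qpos": joint angles; "joint_vel": joint speeds; "joint_torque": joint torques, N m; "ee_pos": TCP position; "tcp_rot": TCP orientation; "contact_force": force on the tool from outside, world axes, zero at the start; "moment": the same for the moment, N m; "opening": finger opening in m.
Only numpy, scipy, OpenCV 4.12 (cv2) and the standard library are available. Lean on these libraries where they do the work, as an engineer would, in place of code of your own. Each camera call takes 0.05 s, during which the arm holds its last target.

## Working session

There is one attempt and no reset: what is moved stays moved. The work goes in short steps, Python scripts to look and compute and a shell command to move; the robot and the scene stay as the last step left them, time stands still between calls to the robot, and variables do not carry over. Pictures are saved under pics/ and viewed, and the job is handed in when it is done.

```bash
mkdir -p pics; ls; python3 - <<'E'
from workcell import robot, snapshot
import cv2,pickle
for n in ["side","top","wrist"]:
    s=snapshot(n); pickle.dump(s,open(f"pics/{n}0.pkl","wb"))
    cv2.imwrite(f"pics/{n}0.png",s["pixels"][:,:,::-1])
    print(n,s["fx"],s["fy"],s["cx"],s["cy"],s["extrinsics"])
print(robot.observe())
E
```

```text
pics
side 379.203005648756 379.203005648756 276.6778015718425 206.3859767078161 [[ 0.92862392 -0.25152481  0.27275061  0.35170995]
 [-0.37100962 -0.63561735  0.67700993 -0.45204547]
 [ 0.00308023 -0.72988071 -0.6835676   0.56526174]
 [ 0.          0.          0.          1.        ]]
top 386.1192258004715 386.1192258004715 285.5572014930395 217.59642053644757 [[ 0.00262837 -0.9940815   0.10860512  0.4583667 ]
 [-0.9999949  -0.00241607  0.00208632  0.00663329]
 [-0.00181157 -0.10861005 -0.99408278  0.86933303]
 [ 0.          0.          0.          1.        ]]
wrist 349.0440152385237 349.0440152385237 276.4503211846473 209.09097543666263 [[ 2.76128490e-01 -9.23404925e-01 -2.66601579e-01  2.28779500e-01]
 [-9.61120366e-01 -2.65534034e-01 -7.57582935e-02 -5.04282762e-01]
 [-8.36211344e-04  2.77155230e-01 -9.60824791e-01  3.84426329e-01]
 [ 0.00000000e+00  0.00000000e+00  0.00000000e+00  1.00000000e+00]]
{'clock': 0.15, 'qpos': array([-1.39405262e+00,  8.78026352e-02,  1.37185033e+00, -1.09884379e-05,
        1.68361305e+00, -1.03119777e-01]), 'joint_vel': array([-0.00134157, -0.00068706, -0.00498222, -0.00026958,  0.00097229,
       -0.00021025]), 'joint_torque': array([ 9.03666405e-04, -3.40642440e+01, -3.02794254e+01,  7.18548987e-02,
        3.05340684e-02, -1.16598317e-04]), 'ee_pos': array([ 0.15183294, -0.52820395,  0.20459235]), 'tcp_rot': array([ 9.90225258e-01,  1.39474865e-01, -3.62489351e-05, -8.35910858e-04]), 'contact_force': array([-0.11460893, -0.15408098,  0.67520682]), 'moment': array([0.01975703, 0.00142123, 0.04278994]), 'opening': 0.09408849952678479}
```

View pics/top0.png

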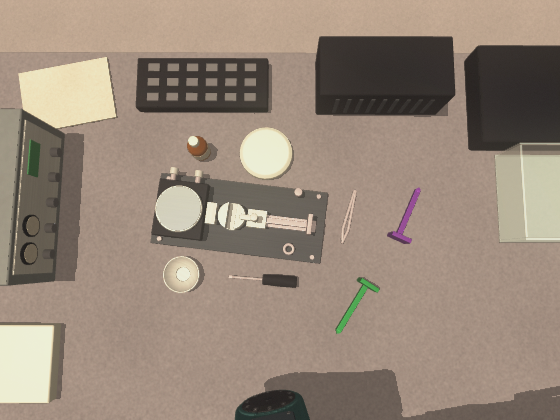

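View pics/side0.png

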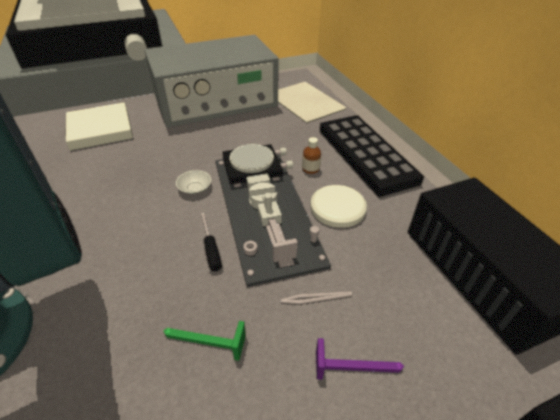

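The top picture shows three bar shapes: the steel one in the guide (290,223), a purple one (407,215) and a green one (357,305). The steel one lying on the stage fits the description. I'll confirm that in a crop.

```bash
python3 - <<'E'
import cv2
im=cv2.imread("pics/top0.png")[165:270,145:335]
cv2.imwrite("pics/topc.png",cv2.resize(im,None,fx=4.2,fy=4.2,interpolation=cv2.INTER_CUBIC))
im=cv2.imread("pics/side0.png")[135:285,200:340]
cv2.imwrite("pics/sidec.png",cv2.resize(im,None,fx=4,fy=4,interpolation=cv2.INTER_CUBIC))
E
```

```text
(no output)
```

View pics/topc.png

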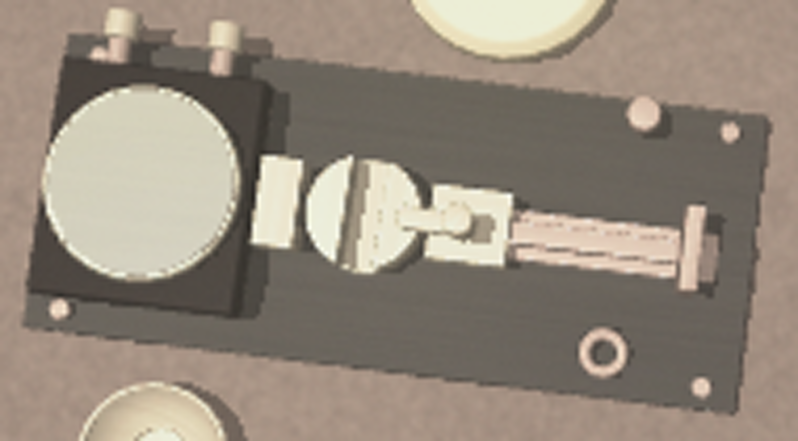

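View pics/sidec.png

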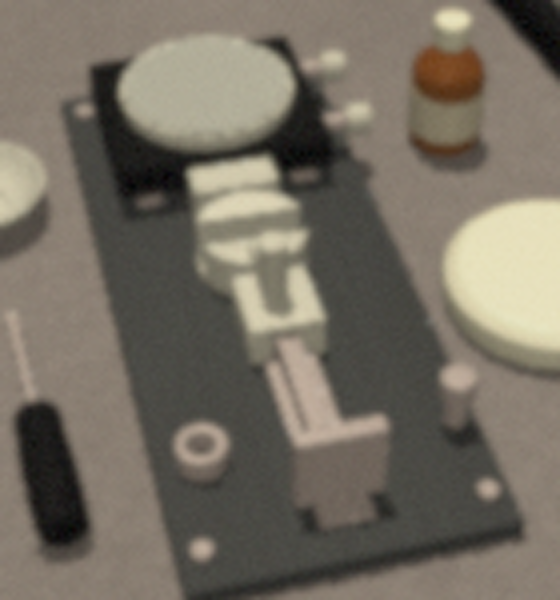

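The crop at 4.2x confirms it. The steel bar is in the aluminium guide, with its end plate at crop (693,248), the knob at (460,219) and the disc at about (363,213). The plate corners are at about (68,35), (770,117), (740,412) and (24,326).

```bash
cat > h.py <<'E'
import numpy as np,pickle
from scipy.spatial.transform import Rotation as R
def ray(s,u,v,z):
    T=s["extrinsics"];d=T[:3,:3]@np.array([(u-s["cx"])/s["fx"],(v-s["cy"])/s["fy"],1])
    return T[:3,3]+d*(z-T[2,3])/d[2]
def proj(s,p):
    T=s["extrinsics"];q=T[:3,:3].T@(np.asarray(p)-T[:3,3])
    return s["fx"]*q[0]/q[2]+s["cx"],s["fy"]*q[1]/q[2]+s["cy"]
E
python3 - <<'E'
from h import *
s=pickle.load(open("pics/top0.pkl","rb"))
f=lambda u,v,z:ray(s,145+u/4.2,165+v/4.2,z)
P={"c-+?(x+,y+)":f(68,35,.012),"x+y-":f(770,117,.012),"x-y-":f(740,412,.012),"x-y+":f(24,326,.012),
"knob":f(460,219,.072),"disc":f(363,213,.038),"plate top":f(693,248,.060)}
for k,v in P.items(): print(k,v.round(4))
C=list(P.values())
print([np.linalg.norm(C[i]-C[(i+1)%4]) for i in range(4)])
# fit
loc=np.array([[.08,.175],[.08,-.205],[-.08,-.205],[-.08,.175]]);W=np.array(C[:4])[:,:2]
lc=loc.mean(0);wc=W.mean(0);a=loc-lc;b=W-wc
th=np.arctan2((a[:,0]*b[:,1]-a[:,1]*b[:,0]).sum(),(a*b).sum())
Rm=np.array([[np.cos(th),-np.sin(th)],[np.sin(th),np.cos(th)]])
o=wc-Rm@lc
print("th",th,"origin",o,"res",(loc@Rm.T+o-W).round(4).tolist())
for k in ["knob","disc","plate top"]: print(k,"stage",(Rm.T@(P[k][:2]-o)).round(4))
E
```

```text
c-+?(x+,y+) [0.6521 0.2902 0.012 ]
x+y- [ 0.6082 -0.0876  0.012 ]
x-y- [ 0.4513 -0.0704  0.012 ]
x-y+ [0.4954 0.3075 0.012 ]
knob [0.5463 0.0728 0.072 ]
disc [0.553  0.1257 0.038 ]
plate top [ 0.5333 -0.0431  0.06  ]
[np.float64(0.3803333386014407), np.float64(0.15786612347503912), np.float64(0.3805086389634143), np.float64(0.1576413587531116)]
th -0.11504554136685427 origin [0.5534981  0.12482542] res [[0.0009, -0.0007], [0.0012, -0.0004], [-0.0008, 0.0008], [-0.0013, 0.0003]]
knob stage [-0.0012 -0.0525]
disc stage [-0.0006  0.0008]
plate top stage [-0.0008 -0.1692]
```

```bash
cat >> h.py <<'E'
TH=-0.115;O=np.array([.5535,.1248])
Rm=np.array([[np.cos(TH),-np.sin(TH)],[np.sin(TH),np.cos(TH)]])
def S(x,y): return Rm@np.array([x,y])+O
def tostage(p): return Rm.T@(np.asarray(p)[:2]-O)
def delta(xy,z,yaw):
    from workcell import robot
    st=robot.observe();q=R.from_quat(st["tcp_rot"]);M=q.as_matrix()
    y0=np.arctan2(M[1,0],M[0,0])
    d=M.T@(np.array([xy[0],xy[1],z])-st["ee_pos"])
    t=-(yaw-y0);t=(t+np.pi)%(2*np.pi)-np.pi
    return (d*100).round(2).tolist(),round(t,3)
def knob(a,r=.052): return S(r*np.sin(a),-r*np.cos(a))
E
python3 -c "
from h import *
print(delta(knob(-.02),.13,TH+np.pi/2-.02),knob(-.02))"
```

```text
([54.54, -46.89, 7.55], np.float64(-1.156)) [0.5465013  0.07327313]
```

```bash
python3 -m jog '[[[1.5,-1.3,0],0],[[5,-4,0],-0.1],[[54.5,-46.9,0],-1.156],[[54.5,-46.9,0],-1.156],[[54.5,-46.9,0],-1.156],[[54.5,-46.9,0],-1.156],[[54.5,-46.9,0],-1.156],[[54.5,-46.9,0],-1.156],[[54.5,-46.9,0],-1.156],[[54.5,-46.9,0],-1.156],[[54.5,-46.9,0],-1.156],[[54.5,-46.9,0],-1.156],[[54.5,-46.9,0],-1.156],[[54.5,-46.9,0],-1.156],[[54.5,-46.9,0],-1.156],[[54.5,-46.9,0],-1.156],[[54.5,-46.9,0],-1.156],[[54.5,-46.9,0],-1.156],[[54.5,-46.9,0],-1.156],[[54.5,-46.9,0],-1.156]]' -0.447 10
python3 - <<'E'
from h import *
from workcell import robot,snapshot
import cv2
print(robot.observe()["qpos"])
s=snapshot("wrist");pickle.dump(s,open("pics/w1.pkl","wb"));cv2.imwrite("pics/w1.png",s["pixels"][:,:,::-1])
print(delta(knob(-.02),.12,TH+np.pi/2-.02))
print(proj(s,[*knob(-.02),.072]),proj(s,[*S(0,0),.038]))
E
```

```text
clock: 1.82
ee_pos: [0.546, 0.0743, 0.2043]
tcp_rot: [0.752, 0.659, -0.001, -0.001]
contact_force: [0.0, 0.8, 0.1]
opening: 0.0261
[3.15395178e-02 9.17964500e-02 1.36812699e+00 1.16761258e-03
 1.68435506e+00 1.63671852e-01]
([0.03, 0.1, 8.47], np.float64(0.001))
(np.float64(278.5466350243842), np.float64(202.02821527607998)) (np.float64(278.67172707173626), np.float64(141.68868079653402))
```

View pics/w1.png

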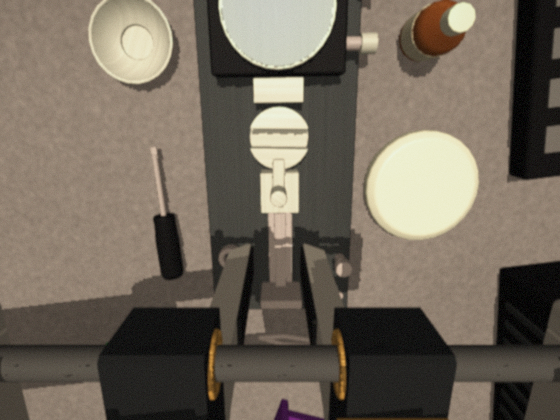

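The wrist picture shows the knob at (279,199) and the disc at (279,138), within about 3 px of my predictions, and the fingers sit symmetrically on either side. I'm descending now.

```bash
python3 -m jog '[[[0,0.1,1.5],0],[[0,0.1,4.5],0],[[0,0.1,8],0],[[0,0.1,11],0],[[0,0.1,13],0],[[0,0.1,14.2],0],[[0,0.1,15],0],[[0,0.1,15.1],0],[[0,0.1,15.1],0]]'
python3 - <<'E'
from h import *
from workcell import robot,snapshot
import cv2
s=snapshot("wrist");pickle.dump(s,open("pics/w2.pkl","wb"));cv2.imwrite("pics/w2.png",s["pixels"][:,:,::-1])
for a in np.arange(-.1,-1.62,-.1).tolist()+[-1.571]: print(round(a,2),delta(knob(a),.053,TH+np.pi/2+a))
E
```

```text
clock: 2.62
ee_pos: [0.5468, 0.0725, 0.0546]
tcp_rot: [0.753, 0.658, -0.0, -0.001]
contact_force: [0.6, 0.7, 0.3]
opening: 0.026
-0.1 ([0.06, -0.52, 0.24], np.float64(0.08))
-0.2 ([0.13, -1.03, 0.24], np.float64(0.18))
-0.3 ([0.24, -1.54, 0.24], np.float64(0.28))
-0.4 ([0.41, -2.03, 0.24], np.float64(0.38))
-0.5 ([0.63, -2.5, 0.24], np.float64(0.48))
-0.6 ([0.89, -2.95, 0.24], np.float64(0.58))
-0.7 ([1.2, -3.37, 0.24], np.float64(0.68))
-0.8 ([1.55, -3.76, 0.24], np.float64(0.78))
-0.9 ([1.93, -4.11, 0.24], np.float64(0.88))
-1.0 ([2.35, -4.42, 0.24], np.float64(0.98))
-1.1 ([2.79, -4.68, 0.24], np.float64(1.08))
-1.2 ([3.26, -4.91, 0.24], np.float64(1.18))
-1.3 ([3.75, -5.08, 0.24], np.float64(1.28))
-1.4 ([4.26, -5.2, 0.24], np.float64(1.38))
-1.5 ([4.77, -5.28, 0.24], np.float64(1.48))
-1.6 ([5.29, -5.3, 0.24], np.float64(1.58))
-1.57 ([5.14, -5.3, 0.24], np.float64(1.551))
```

View pics/w2.png

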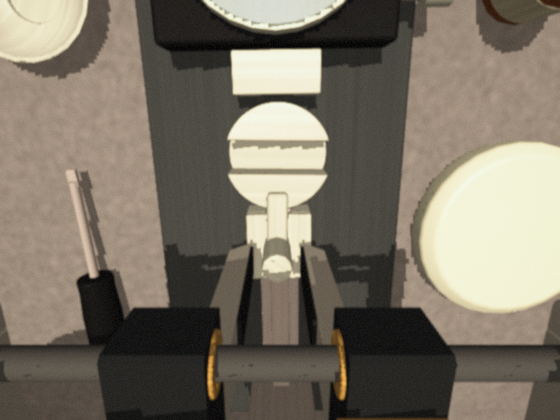

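The fingers straddle the knob, which shows at (278,266). Next I sweep it to -1.571, with the jaws turning along with the lever.

```bash
python3 -m jog '[[[0.03,-0.25,0.1],0.03],[[0.06,-0.52,0.1],0.08],[[0.13,-1.03,0.1],0.18],[[0.24,-1.54,0.1],0.28],[[0.41,-2.03,0.1],0.38],[[0.63,-2.5,0.1],0.48],[[0.89,-2.95,0.1],0.58],[[1.2,-3.37,0.1],0.68],[[1.55,-3.76,0.1],0.78],[[1.93,-4.11,0.1],0.88],[[2.35,-4.42,0.1],0.98],[[2.79,-4.68,0.1],1.08],[[3.26,-4.91,0.1],1.18],[[3.75,-5.08,0.1],1.28],[[4.26,-5.2,0.1],1.38],[[4.77,-5.28,0.1],1.48],[[5.14,-5.3,0.1],1.55],[[5.14,-5.3,0.1],1.55],[[5.14,-5.3,0.1],1.55]]' -0.447
python3 - <<'E'
from h import *
from workcell import robot,snapshot
import cv2
s=snapshot("wrist");pickle.dump(s,open("pics/w3.pkl","wb"));cv2.imwrite("pics/w3.png",s["pixels"][:,:,::-1])
print(delta(knob(-1.571),.053,TH))
E
```

```text
clock: 4.25
ee_pos: [0.5028, 0.1306, 0.0561]
tcp_rot: [0.998, -0.056, 0.002, -0.0]
contact_force: [-0.6, -1.2, 0.9]
opening: 0.0261
([-0.11, -0.01, 0.29], np.float64(0.003))
```

View pics/w3.png

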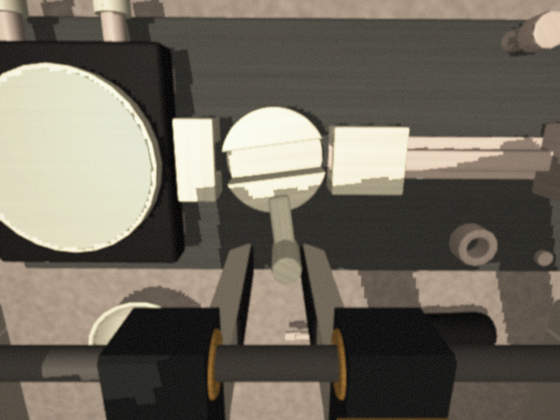

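The lever sits at the right side of the gap. The knob is at (286,270) and the slot is still about 0.1 rad short. Closing lightly will centre it.

```bash
python3 -m jog '[[[-0.1,0,0.15],0],[[-0.1,0,0.15],0],[[-0.1,0,0.15],0],[[-0.1,0,0.15],0],[[-0.1,0,0.15],0],[[-0.1,0,0.15],0],[[-0.1,0,0.15],0]]' -0.68 15
python3 - <<'E'
from h import *
from workcell import robot,snapshot
import cv2
s=snapshot("wrist");pickle.dump(s,open("pics/w4.pkl","wb"));cv2.imwrite("pics/w4.png",s["pixels"][:,:,::-1])
print(delta(knob(-1.571),.053,TH))
cv2.imwrite("pics/w4c.png",cv2.resize(s["pixels"][80:300,160:440,::-1],None,fx=2.7,fy=2.7,interpolation=cv2.INTER_CUBIC))
E
```

```text
clock: 4.88
ee_pos: [0.5024, 0.1306, 0.0549]
tcp_rot: [0.998, -0.056, 0.002, -0.0]
contact_force: [-1.0, -3.0, 4.7]
opening: 0.0159
([-0.06, -0.01, 0.19], np.float64(0.003))
```

View pics/w4c.png

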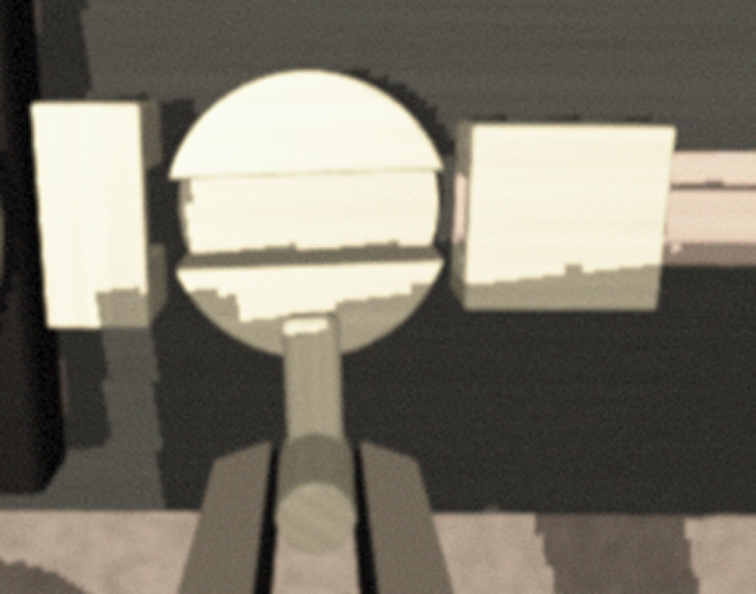

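```bash
python3 - <<'E'
from h import *
s=pickle.load(open("pics/w4.pkl","rb"))
f=lambda u,v,z:tostage(ray(s,160+u/2.7,80+v/2.7,z))
def ang(a,b,z):
    d=f(*b,z)-f(*a,z);d=d if d[1]>0 else -d;return round(float(np.arctan2(-d[0],d[1])),4)
print("slot",ang((172,179),(442,167),.038),ang((180,268),(442,262),.038))
print("guide",ang((472,124),(675,127),.0355),ang((468,311),(658,309),.0355))
print("plate",ang((100,512),(740,514),.012))
print("knob",f(315,518,.072),"slot pts",f(172,179,.038),f(442,167,.038),f(180,268,.038),f(442,262,.038))
E
```

```text
slot 0.0469 0.0263
guide -0.0114 0.0139
plate -0.0003
knob [-0.05205868  0.00127373] slot pts [0.00812586 0.03105593] [ 0.01074346 -0.02474688] [-0.01056937  0.03006929] [-0.00910924 -0.02553873]
```

The slot is about 0.03 rad short. The disc centre also reads about 2 mm further along +y than I assumed. I'll nudge the knob 1.8 mm.

```bash
python3 -m jog '[[[0,-0.1,0],0.0],[[0,-0.18,0],0.0],[[0,-0.18,0],0.0],[[0,-0.18,0],0.0],[[0,-0.18,0],0.0]]'
python3 - <<'E'
from h import *
from workcell import robot,snapshot
import cv2
s=snapshot("wrist");pickle.dump(s,open("pics/w5.pkl","wb"))
cv2.imwrite("pics/w5c.png",cv2.resize(s["pixels"][80:300,160:440,::-1],None,fx=2.7,fy=2.7,interpolation=cv2.INTER_CUBIC))
E
```

```text
clock: 5.35
ee_pos: [0.5025, 0.1318, 0.0549]
tcp_rot: [0.998, -0.056, 0.002, 0.0]
contact_force: [-2.2, -4.9, 4.3]
opening: 0.0153
```

View pics/w5c.png

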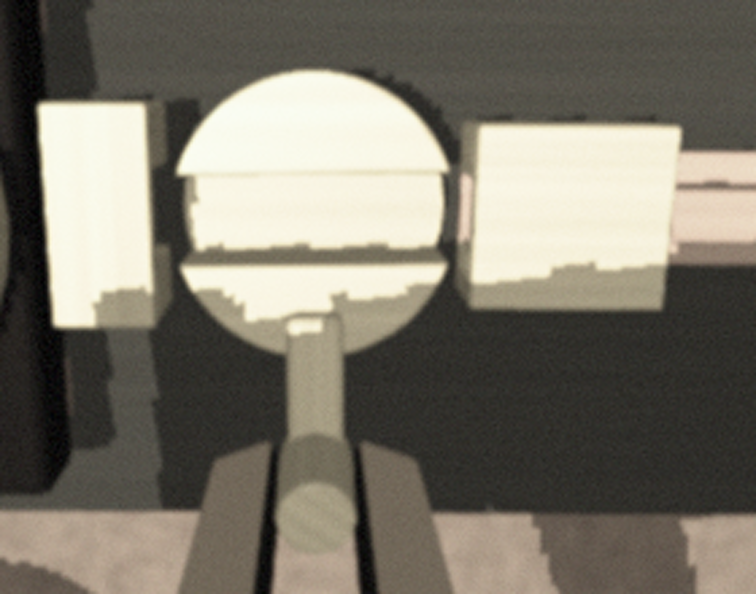

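The slot edges are now parallel to the guide: crop rows 173→172 and 267→264 over 265 px, about 0.01 rad. I'm releasing and going up.

```bash
python3 -m jog '[[[0,0,0],0],[[0,0,0],0],[[0,0,0],0],[[0,0,0],0],[[0,0,-1],0],[[0,0,-4],0],[[0,0,-8],0],[[0,0,-11],0],[[0,0,-12],0],[[0,0,-12],0]]' -0.4
python3 - <<'E'
from h import *
from workcell import robot,snapshot
import cv2
print(delta(S(-.001,-.212),.17,TH+np.pi/2))
s=snapshot("wrist");pickle.dump(s,open("pics/w6.pkl","wb"))
cv2.imwrite("pics/w6.png",s["pixels"][:,:,::-1])
t=pickle.load(open("pics/top0.pkl","rb"))
for p in [(355,192),(343,242),(352,200),(344,235)]: print(tostage(ray(t,*p,.0)))
E
```

```text
clock: 6.23
ee_pos: [0.5041, 0.1325, 0.1794]
tcp_rot: [0.998, -0.056, 0.006, -0.001]
contact_force: [0.4, -0.3, -0.5]
opening: 0.0278
([4.82, 21.41, 0.95], np.float64(-1.568))
[ 0.09006653 -0.26598338]
[-0.02649439 -0.25035408]
[ 0.07090737 -0.26101311]
[-0.01055218 -0.25099465]
```

View pics/w6.png

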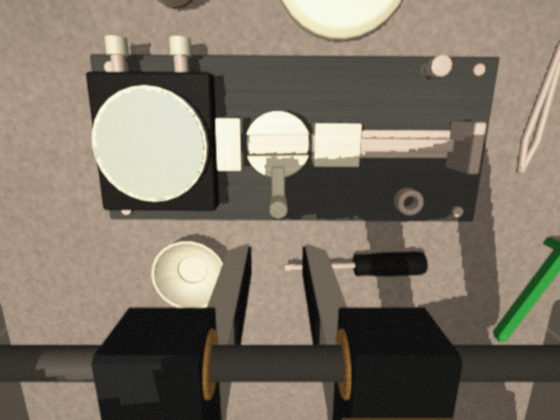

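The lever points to -x and the slot is lined up, at disc (278,144). The tweezers lie at stage y ≤ -0.25, so I'll come down at y -0.205.

```bash
python3 -m jog '[[[0.4,1.5,0],-0.05],[[1.5,6,0],-0.17],[[2.4,10,0],-0.29],[[3.3,14,0],-0.41],[[4.2,17.5,0],-0.53],[[4.8,19.5,0],-0.65],[[4.8,20.7,0],-0.77],[[4.8,20.7,0],-0.89],[[4.8,20.7,0],-1.01],[[4.8,20.7,0],-1.13],[[4.8,20.7,0],-1.25],[[4.8,20.7,0],-1.37],[[4.8,20.7,0],-1.49],[[4.8,20.7,0],-1.568],[[4.8,20.7,0],-1.568],[[4.8,20.7,0],-1.568]]' -1
python3 - <<'E'
from h import *
from workcell import robot,snapshot
import cv2
print(delta(S(-.001,-.205),.022,TH+np.pi/2))
s=snapshot("wrist");pickle.dump(s,open("pics/w7.pkl","wb"))
cv2.imwrite("pics/w7.png",s["pixels"][:,:,::-1])
E
```

```text
clock: 7.62
ee_pos: [0.526, -0.0785, 0.1738]
tcp_rot: [0.747, 0.665, 0.002, 0.001]
contact_force: [-0.1, -0.2, -0.1]
opening: 0.0004
([-0.02, 0.25, 15.18], np.float64(-0.002))
```

View pics/w7.png

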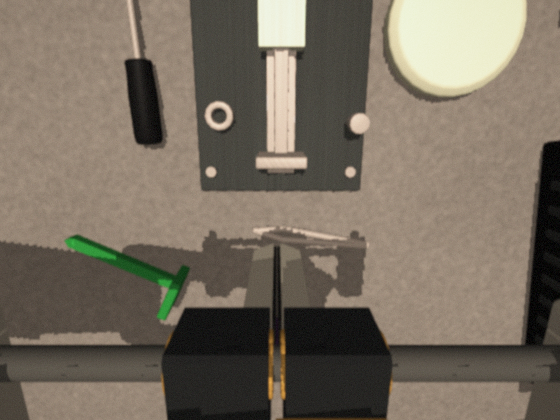

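The fingers are behind the plate, which is at (281,162), and clear of the tweezers. I shift 2.5 mm to +x and go down.

```bash
python3 -m jog '[[[0,0.1,1],0],[[0,0.2,4],0],[[0,0.25,8],0],[[0,0.25,11.5],0],[[0,0.25,13.8],0],[[0,0.25,14.8],0],[[0,0.25,15.1],0],[[0,0.25,15.1],0],[[0,0.25,15.1],0]]' -1
python3 - <<'E'
from h import *
from workcell import robot,snapshot
import cv2
st=robot.observe();print(tostage(st["ee_pos"]),st["contact_force"])
for y in (-.185,-.175,-.094): print(y,delta(S(-.001,y),.024,TH+np.pi/2))
for n in ("wrist","side"):
    s=snapshot(n);pickle.dump(s,open(f"pics/{n}8.pkl","wb"))
    im=s["pixels"][:,:,::-1]
    if n=="side": im=cv2.resize(im[135:285,200:340],None,fx=4,fy=4,interpolation=cv2.INTER_CUBIC)
    cv2.imwrite(f"pics/{n}8.png",im)
E
```

```text
clock: 8.42
ee_pos: [0.5308, -0.079, 0.025]
tcp_rot: [0.747, 0.665, 0.003, 0.002]
contact_force: [-0.2, -0.4, 0.5]
opening: 0.0004
[ 0.00079545 -0.20507932] [-0.17598411 -0.38684481  0.49163072]
-0.185 ([2.01, -0.18, 0.1], np.float64(-0.002))
-0.175 ([3.01, -0.19, 0.1], np.float64(-0.002))
-0.094 ([11.11, -0.2, 0.11], np.float64(-0.002))
```

View pics/wrist8.png

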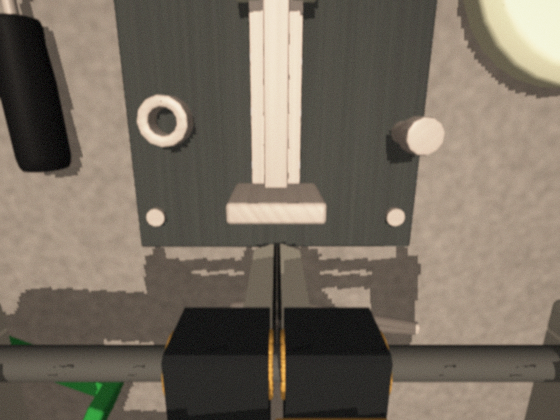

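View pics/side8.png

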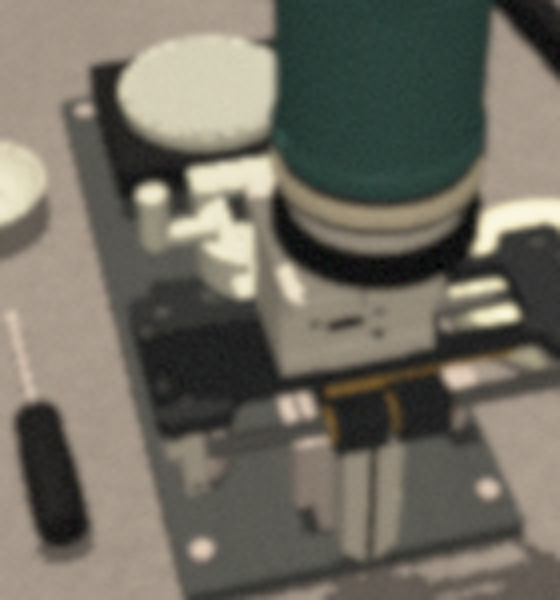

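The fingers are centred on the plate (both at about 277 px). I push slowly along the guide, in stages.

```bash
python3 -m jog '[[[0.4,0,0.05],0],[[0.8,0,0.05],0],[[1.2,0,0.05],0],[[1.6,0,0.05],0],[[1.9,0,0.05],0],[[2.2,0,0.05],0],[[2.5,0,0.05],0],[[2.8,0,0.05],0],[[3.2,0,0.05],0],[[3.6,0,0.05],0],[[4,0,0.05],0],[[4.4,0,0.05],0],[[4.8,0,0.05],0],[[5.2,0,0.05],0],[[5.6,0,0.05],0],[[6,0,0.05],0],[[6,0,0.05],0]]'
python3 - <<'E'
from h import *
from workcell import robot,snapshot
import cv2
st=robot.observe();print(tostage(st["ee_pos"]),st["contact_force"])
for y in (-.12,-.094): print(y,delta(S(-.001,y),.024,TH+np.pi/2))
s=snapshot("wrist");pickle.dump(s,open("pics/w9.pkl","wb"))
cv2.imwrite("pics/w9.png",s["pixels"][:,:,::-1])
E
```

```text
clock: 9.93
ee_pos: [0.5382, -0.0184, 0.0252]
tcp_rot: [0.747, 0.665, 0.004, 0.002]
contact_force: [-0.3, 0.8, -0.4]
opening: 0.0002
[ 0.00124905 -0.14402427] [-0.2742752   0.75218375 -0.36524576]
-0.12 ([2.4, -0.23, 0.12], np.float64(-0.001))
-0.094 ([5.0, -0.23, 0.13], np.float64(-0.001))
```

View pics/w9.png

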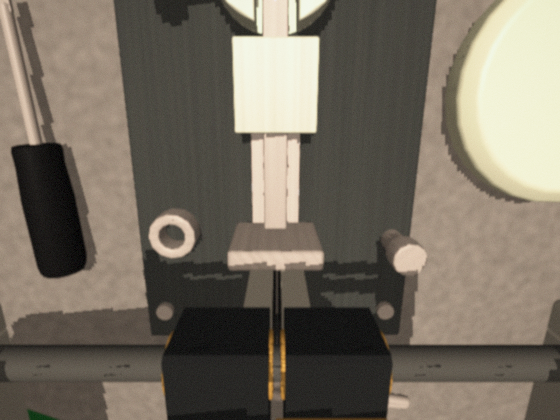

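The bar slides with low force and its tip is already in the slot (top of the image, 275 px). I continue.

```bash
python3 -m jog '[[[0.4,0,0],0],[[0.8,0,0],0],[[1.2,0,0],0],[[1.6,0,0],0],[[2,0,0],0],[[2.4,0,0],0],[[2.8,0,0],0],[[3.2,0,0],0],[[3.6,0,0],0],[[4,0,0],0],[[4.3,0,0],0],[[4.6,0,0],0],[[4.6,0,0],0]]'
python3 -c "
from h import *
from workcell import robot
st=robot.observe();print(tostage(st['ee_pos']),st['contact_force'])"
```

```text
clock: 11.07
ee_pos: [0.5436, 0.0279, 0.0253]
tcp_rot: [0.747, 0.665, 0.004, 0.002]
contact_force: [-0.6, 0.1, 0.0]
opening: 0.0002
[ 0.00127044 -0.09739694] [-0.55303924  0.08746682  0.00306338]
```

```bash
python3 -m jog '[[[0.1,0,0],0],[[0.2,0,0],0],[[0.3,0,0],0],[[0.4,0,0],0],[[0.4,0,0],0],[[0.4,0,0],0]]'
python3 - <<'E'
from h import *
from workcell import robot,snapshot
import cv2
st=robot.observe();print(tostage(st['ee_pos']),st['contact_force'])
for n,c in (("wrist",(60,280,160,440)),("side",(135,285,200,340))):
    s=snapshot(n);pickle.dump(s,open(f"pics/{n}10.pkl","wb"))
    im=s["pixels"][c[0]:c[1],c[2]:c[3],::-1]
    k=2.7 if n=="wrist" else 4
    cv2.imwrite(f"pics/{n}10.png",cv2.resize(im,None,fx=k,fy=k,interpolation=cv2.INTER_CUBIC))
E
```

```text
clock: 11.57
ee_pos: [0.544, 0.0316, 0.0253]
tcp_rot: [0.747, 0.665, 0.004, 0.002]
contact_force: [-0.3, -2.8, 0.5]
opening: 0.0001
[ 0.00126068 -0.09371547] [-0.2792952  -2.84996349  0.45636819]
```

View pics/wrist10.png

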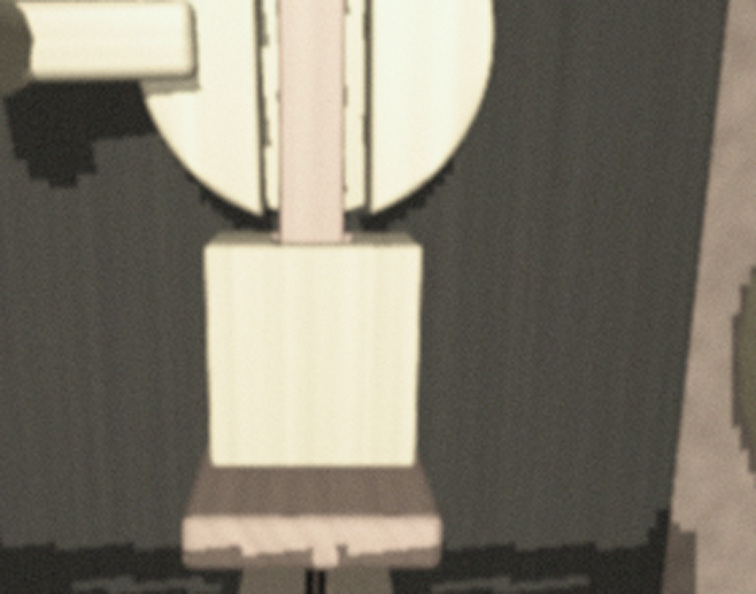

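The bar goes straight through the slot and the force is starting to rise. I'll press a little more to make sure it is seated.

```bash
for i in 1; do python3 -m jog '[[[0.1,0,0],0],[[0.2,0,0],0],[[0.2,0,0],0],[[0.2,0,0],0]]'; done
python3 -c "
from h import *
from workcell import robot
st=robot.observe();print(tostage(st['ee_pos']),st['contact_force'])"
```

```text
clock: 12.0
ee_pos: [0.5441, 0.0316, 0.0254]
tcp_rot: [0.747, 0.665, 0.002, 0.003]
contact_force: [-1.1, -6.8, 1.3]
opening: 0.0002
[ 0.00131598 -0.09371317] [-1.07126173 -6.83906727  1.3332267 ]
```

```bash
python3 -m jog '[[[0.3,0,0],0],[[0.5,0,0],0],[[0.5,0,0],0],[[0.5,0,0],0]]'
python3 -c "
from h import *
from workcell import robot
st=robot.observe();print(tostage(st['ee_pos']),st['contact_force'])"
```

```text
clock: 12.33
ee_pos: [0.544, 0.0314, 0.0255]
tcp_rot: [0.747, 0.664, -0.002, 0.006]
contact_force: [-2.5, -14.7, 1.8]
opening: 0.0005
[ 0.00124594 -0.09383908] [ -2.48426004 -14.676235     1.83571393]
```

The end plate is hard against its stop: 15 N with no movement, finger centre at y -0.094 as computed. I back away, rise and check from a distance.

```bash
python3 -m jog '[[[-0.3,0,0],0],[[-1,0,0],0],[[-2,0,0],0],[[-3,0,0],0],[[-4,0,-0.5],0],[[-5,0,-2],0],[[-6,0,-5],0],[[-6,0,-9],0],[[-6,0,-13],0],[[-6,0,-16],0],[[-6,0,-18],0],[[-6,0,-18],0]]'
python3 - <<'E'
from h import *
from workcell import robot,snapshot
import cv2
st=robot.observe();print(tostage(st['ee_pos']),st['contact_force'],st["clock"])
for n in ("wrist","side","top"):
    s=snapshot(n);pickle.dump(s,open(f"pics/{n}11.pkl","wb"))
    cv2.imwrite(f"pics/{n}11.png",s["pixels"][:,:,::-1])
E
```

```text
clock: 13.33
ee_pos: [0.5386, -0.0269, 0.2132]
tcp_rot: [0.747, 0.664, 0.002, 0.011]
contact_force: [0.5, 0.1, 0.3]
opening: 0.0003
[ 0.00257374 -0.15238459] [0.50826874 0.1107177  0.29752163] 13.3333
```

View pics/wrist11.png

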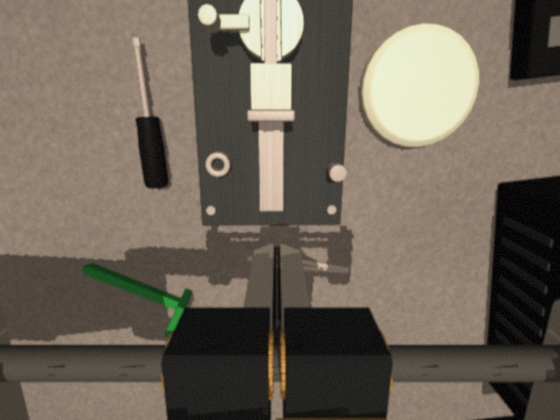

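View pics/side11.png

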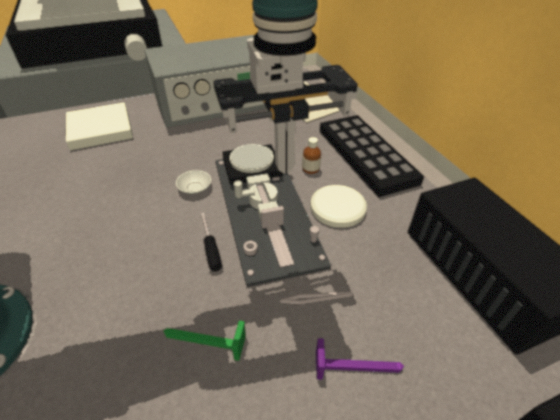

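The wrist view shows the plate at (271,116), just behind the guide block, and the bar running through the slot. Pin, collar, driver and carrier look unmoved. I'll zoom in on the contact.

```bash
python3 - <<'E'
from h import *
import cv2
s=pickle.load(open("pics/wrist11.pkl","rb"));im=s["pixels"][0:140,180:370,::-1]
cv2.imwrite("pics/w11c.png",cv2.resize(im,None,fx=4,fy=4,interpolation=cv2.INTER_CUBIC))
for nm,p in {"plate front":(0,-.076,.06),"plate rear":(0,-.086,.06),"guide front":(0,-.034,.0355),"guide rear":(0,-.076,.0355),"disc":(0,0,.038)}.items():
    u,v=proj(s,[*S(*p[:2]),p[2]]);print(nm,(u-180)*4,v*4)
E
```

```text
plate front 364.7232790845344 452.7339674394927
plate rear 365.0155812786868 497.50457938555985
guide front 362.9458785119423 266.8077927261005
guide rear 364.16287044285355 450.16286014050536
disc 361.93383615324524 105.95413130281281
```

View pics/w11c.png

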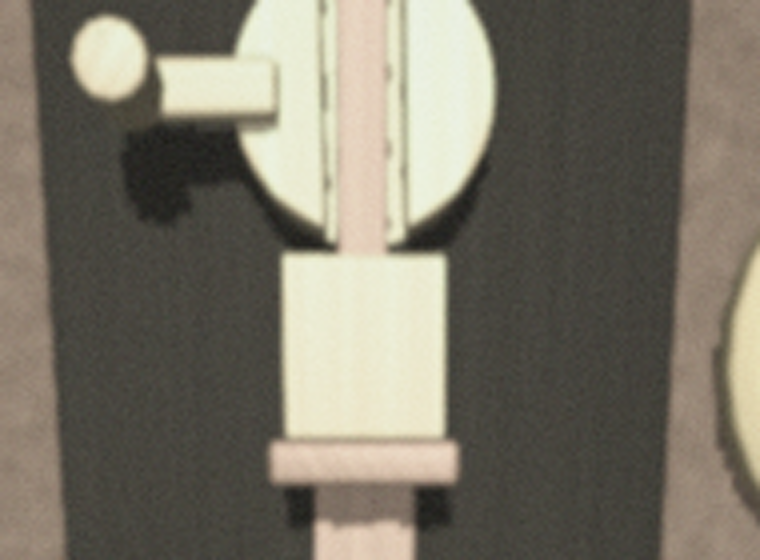

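View pics/top11.png

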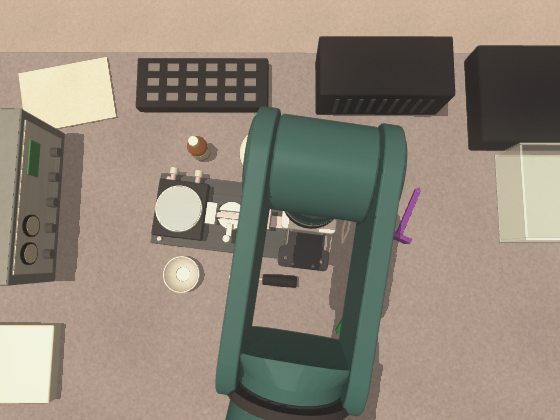

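In the 4x crop the plate's front edge is at row 440 and the guide's rear edge at row 438, flush as predicted for contact (predicted difference 2.6, seen about 2).

```bash
python3 -c "
from workcell import robot
print(robot.finish_job())"
```

```text
the job is handed in; nothing more can be done
None
```

The stage is locked and the job is handed in. I turned the lever to about -1.57 (toward the stage's -x) with the fingers on either side of the knob. I then closed them lightly and nudged the knob 1.8 mm to centre it. With shut fingers I pushed the steel bar along its guide and through the slot, then backed the arm off, about 13.5 s in all.

**Slot:** its edges were within about 0.01 rad of the guide before the push.

**Bar home:** the bar stopped dead at the computed home position with 15 N on it. Afterwards the end plate showed flush with the guide in the enlarged wrist picture.

**Loose things:** the pin, collar, carrier, bottle, dish and driver looked unmoved. The tweezers were only partly visible in the last pictures, half hidden by the gripper and its shadow, but the fingers never came near them.

**Disagreement:** the wrist camera's view was offset by about 3 mm from my top-camera fit along the stage's y. The fit, flush and stop checks don't depend on it, because they compare things within one picture or by contact.

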